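# Seal the tray on the bench-top tray sealer

## Task

Work the tray sealer with closed fingertips, grasping and lifting nothing: first press the rocker switch over to its on side (the end with the dash), then push the raised steel lid down until it is fully shut on the tray, then press the long bar key all the way down and finish while still holding it down. Do not press the round stop key, leave the lid shut and the switch on, and leave the label roll, the garlic and the jar where they are.

Things in the scene. Friction and masses are not known exactly. Their poses are not given: they have to be found in the camera images.
- sealer: fixed white and steel machine 200 (x) x 300 (y) mm. Origin: centre of its underside, on the table; z up, x to its rear (hinge side), y to its left. Left: tray bay under a raised lid. Right (y = -104 mm): control panel 92 mm wide, top 50 mm above the table, with three grey units in a row along x at x = -62, 0, +62 mm; which control is in which place changes
- rocker (a joint): angle of the rocker switch (rad): 0 to 0.03 at the start = off, 0.36 = fully on. It takes about 3 N at the raised end and stays where it is left (friction, no spring).
- switch_unit: grey unit 52 (x) x 66 (y) x 10 mm that carries the rocker: a black V-shaped paddle 30 (x) x 50 (y) mm, its pivot line along x over the middle of the unit, 66 mm above the table. Origin: centre of its underside, on the panel; axes as the sealer's
- rocker_on (a point): point on the on half of the rocker, 17 mm from the pivot; turns with it. The on half (25 mm long, white dash) is on the sealer's -y side (right, outer); off, it stands up 9 mm at its outer end; pressed straight down it ends level, 66 mm above the table, when fully on. The off half (+y side) bears a white ring
- lid (a joint): angle of the sealing lid (rad): 0 = fully shut (level), 0.35 to 0.5 at the start, grows as it opens. It stays where it is left (stiff hinge); about 2 to 4 N at the front edge push it down, to a hard stop at 0.
- lid_press (a point): point on top of the lid near its front edge, mid width, 150 mm from the hinge; moves with it. The lid: steel plate 172 mm from hinge to front edge, 176 mm wide, dark front strip. Hinge axis along the sealer's y at x = +88, z = 72 mm, the lid centred at y = +50 mm, reaching to -x. Shut, this point is at x = -62, z = 80 mm. Press on the top close to the front edge
- bar (a joint): travel of the long seal key (m): 0 = up, 0.008 = all the way down (hard stop). Sprung, 2 N to start and about 4.5 N at the bottom; it comes back up when let go.
- bar_top (a point): centre of the top of the seal key: a black bar 22 (x) x 52 (y) mm, its top 72 mm above the table when up; moves with it.
- bar_unit: the grey unit, 52 (x) x 66 (y) x 10 mm, that carries the bar key; origin at the centre of its underside, on the panel; axes as the sealer's
- stop (a joint): travel of the round stop key (m): 0 = up, 0.008 = down. Sprung like the bar. Not to be pressed.
- stop_top (a point): centre of the top of the round black stop key, 32 mm in diameter, 72 mm above the table when up.
- label_roll: roll of labels, loose, 84 mm wide, 46 mm high, on the table in front of the sealer; origin at the centre of its underside. Bystander.
- garlic: garlic bulb, loose, about 60 mm wide and 58 mm high, on the table in front of the sealer; origin at its underside. Bystander.
- chilli_jar: jar with a lid, loose, 59 mm in diameter, 86 mm high, on the table at the right of the sealer; origin at the centre of its underside. Bystander.

How it is judged:
On the way, in this order (a step that is already met when the one before it is completed fails the run):
1. the rocker switch is on, the lid still open (value of joint rocker above 0.3 rad and value of joint lid above 0.15 rad), for 0.1 s.
2. the lid is shut, the switch on (value of joint lid below 0.03 rad and value of joint rocker above 0.3 rad), for 0.1 s.
3. the bar key is pressed down, the lid shut and the switch on (all of step 2 and value of joint bar above 0.006 m), for 0.2 s.
At the end, for the whole second after the job is handed in: The switch is on (rocker over 0.30 rad), the lid shut (under 0.03 rad), the fingers hold the bar key down (over 6 mm of its 8 mm, with more than 1 N), the stop key is up (under 2 mm), and label roll, garlic and jar are within 30 mm of where they stood (all of step 3 and value of joint stop below 0.002 m and contact force between the fingers and bar_unit above 1 N and distance of each of label_roll, garlic, chilli_jar from where it was at the start of the episode below 0.03 m); the arm keeps its last pose, push and grip.
It fails at once if the lid pushed down (under 0.15 rad) while the switch is not on (under 0.25 rad) (value of joint lid below 0.15 rad and value of joint rocker below 0.25 rad).
It fails at once if the bar key pressed (over 3 mm) while the lid is not shut (over 0.05 rad) or the switch is not on (under 0.25 rad) (value of joint bar above 0.003 m and (value of joint lid above 0.05 rad or value of joint rocker below 0.25 rad)).
It fails at once if the stop key pressed (over 3 mm) (value of joint stop above 0.003 m).
It fails at once if the lid lifted further open (over 0.6 rad) (value of joint lid above 0.6 rad).
It fails at once if the label roll, the garlic or the jar moved more than 30 mm or was lifted (distance of any of label_roll, garlic, chilli_jar from where it was at the start of the episode above 0.03 m).
It also fails if it takes over 48 s, if anything falls off the work surface, if the arm or the gripper's body presses on something with over 40 N, if the wrist force passes 120 N, or if a joint passes its speed limit or range.

## Robot

A 6-joint arm with a two-finger parallel gripper is mounted at the origin on the work surface; the furniture and walls round the work are solid. World frame = base frame: x ahead of the robot, y to its left, z up, the work surface at z = 0. Lengths are in m, angles in rad, forces in N, time in s.
With the tool pointing down it reaches from about 0.275 to 0.875 m from the base axis. Payload 12.5 kg.
Tool frame: the origin (TCP) lies at the very end of the fingers, on their centre line; the grasp point (between the pads) lies 19 mm behind it; z points along the fingers, y is the line along which they close (so a half turn about z gives the same grasp; the last joint's range is limited). The gripper opens to 85 mm and grips with 20 to 120 N. Pads are 22 mm wide; open, the fingers measure 114 mm over their backs; the gripper's body (76 mm by 85 mm) begins 54 mm behind the grasp point. The pads swing forward as they close: fully open they stand 13 mm farther back than shut.
Start: joints at [-1.215, 0.351, 1.652, -0, 1.139, -0.085], TCP at [0.235, -0.497, 0.231] pointing down, gripper open.
Joint ranges: [-2.75, 2.75], [-0.79, 2.1], [0.01, 2.65], [-1.57, 4.71], [0.07, 3.14], [-2.87, 2.87]. Speed limits (rad/s): [2.22, 2.22, 2.79, 3.14, 3.14, 3.14].

## Interface

Orientations are given as a 3x3 rotation matrix whose columns are the frame's x, y, z axes.
In Python, from bench import manip gives the robot as it stands. Calls block until the motion is done:
- manip.move_ptp(position, orientation): joint-space move of the TCP to a pose.
- manip.move_l(position, attitude=None, max_speed=0.15): straight line of the TCP; attitude=None keeps the orientation; max_speed is the mean speed in m/s.
- manip.move_j(angles): joint-space move.
- manip.set_gripper(opening, effort=None): opening from 0.0 (shut) to 1.0 (fully open); effort is the grip in N (None keeps the last); returns when the fingers have stopped.
- manip.dwell(seconds).
- manip.inverse_kinematics(position, orientation): joint angles nearest the present ones, or None.
- manip.grab_frame(name): name is "scene" or "top"; returns (picture, depth): 420x560x3 uint8, red, green, blue; 420x560 float32, m along the optical axis (not along the pixel's ray), 0 where there is no reading.
- manip.get_calibration(name): a dict with "camera_matrix" (3x3 intrinsics, pixels), "R" (3x3) and "t" (3): a world point X has camera coordinates R X + t. Camera axes: x right, y down, z forward; pixel columns grow to the right and rows downward; lengths in m; the calibration is good to about 2 mm. A picture is of the moment at which its call begins. get_calibration takes no time and is no camera call.
A pose or a line that the arm cannot do raises manip.Unreachable and nothing moves.
- manip.sign_off(): hands the job in; it is judged then, once.
Trained networks look in the newest picture that a camera, given by its name, has taken for a name from the list of things; names that differ only in an ending like _2 or _b are one class to them, and where a whole thing is asked for, a point or a joint stands for the part that bears it (a point fixed in the world has none). Each returns a list of dicts, best first, with "confidence" (0 to 1); they miss things now and then, are a little off and sometimes report something else, mostly with a low value. They report only what shows in the picture. A call takes as long as a camera call.
- manip.look_for(camera, name): "at" ([x, y, z] in m, in world coordinates, good to about 4 mm: the middle of the surface that is visible of it).
Readings, each from a call of its own:
- manip.current_time(): time.
- manip.current_qpos(): joint angles.
- manip.current_joint_vel(): joint speeds.
- manip.current_joint_torque(): joint torques, N m.
- manip.current_ee_pos(): TCP position.
- manip.current_tcp_rot(): TCP orientation.
- manip.current_force(): force on the tool from outside, world axes, zero at the start.
- manip.current_ft_torque(): the same for the moment, N m.
- manip.current_grip_width(): opening from 0.0 (shut) to 1.0 (fully open).
- manip.current_grip_force(): force on a finger pad.
Only numpy, scipy, OpenCV 4.12 (cv2) and the standard library are available. Lean on these libraries where they do the work, as an engineer would, in place of code of your own. Each camera call takes 0.05 s, during which the arm holds its last target. There are 200 camera calls.

## Working session

There is one attempt and no reset: what is moved stays moved. The work goes in short steps, each a Python script; the robot and the scene stay as the last script left them, time stands still between calls to the robot, and variables do not carry over. Pictures are saved under pics/ and viewed, at most 10 in all, crops included, and the job is handed in when it is done.

```bash
mkdir -p pics; python3 - <<'E'
from bench import manip
import cv2
for c in("scene","top"):
    p,d=manip.grab_frame(c); cv2.imwrite(f"pics/{c}0.png",p[:,:,::-1])
    for n in("sealer","switch_unit","rocker_on","lid_press","bar_top","bar_unit","stop_top","label_roll","garlic","chilli_jar"):
        print(c,n,[([round(float(v),3) for v in r["at"]],round(r["confidence"],2)) for r in manip.look_for(c,n)[:3]])
print(manip.current_time())
E
```

```text
scene sealer [([0.49, 0.048, 0.045], 0.62), ([0.506, 0.078, 0.123], 0.47)]
scene switch_unit [([0.572, -0.067, 0.057], 0.69)]
scene rocker_on [([0.582, -0.061, 0.064], 0.66)]
scene lid_press [([0.504, 0.079, 0.125], 0.97)]
scene bar_top [([0.515, -0.061, 0.075], 0.86)]
scene bar_unit [([0.507, -0.063, 0.057], 0.62)]
scene stop_top [([0.455, -0.054, 0.075], 0.7)]
scene label_roll [([0.335, 0.142, 0.039], 0.57), ([0.456, -0.051, 0.069], 0.44)]
scene garlic [([0.356, -0.015, 0.034], 0.6), ([0.516, -0.057, 0.075], 0.6)]
scene chilli_jar [([0.472, -0.175, 0.057], 0.87), ([0.581, -0.061, 0.065], 0.2), ([0.505, -0.065, 0.056], 0.17)]
top sealer [([0.514, 0.068, 0.095], 0.82), ([0.457, -0.054, 0.074], 0.36), ([0.365, -0.009, 0.04], 0.33)]
top switch_unit [([0.581, -0.057, 0.064], 0.79), ([0.489, -0.162, 0.086], 0.17)]
top rocker_on [([0.582, -0.057, 0.067], 0.54)]
top lid_press [([0.531, 0.096, 0.115], 0.73)]
top bar_top [([0.457, -0.051, 0.071], 0.51), ([0.522, -0.059, 0.071], 0.48), ([0.521, -0.052, 0.056], 0.48)]
top bar_unit [([0.522, -0.055, 0.059], 0.86)]
top stop_top [([0.528, 0.097, 0.119], 0.5), ([0.46, -0.053, 0.071], 0.49)]
top label_roll [([0.351, 0.151, 0.047], 0.93)]
top garlic [([0.365, -0.009, 0.043], 0.81)]
top chilli_jar [([0.491, -0.162, 0.086], 0.92), ([0.521, -0.055, 0.059], 0.56)]
1.1
```

View pics/scene0.png

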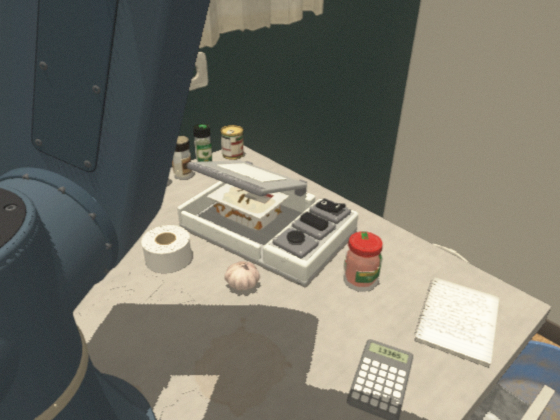

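View pics/top0.png

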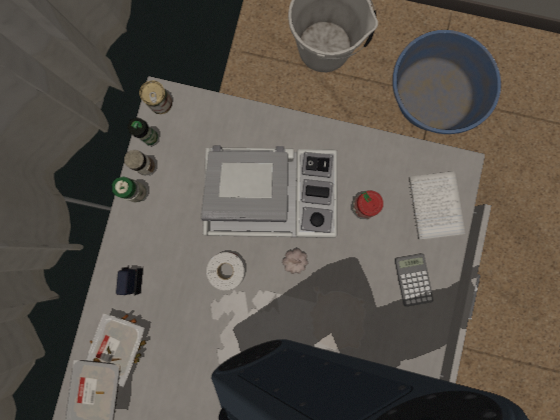

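The top view shows the panel with the rocker at (317,163) at the rear, the bar at (317,190) and the stop key at (317,219). The jar is at (370,204). Next I'll fit the machine's pose from the depth.

```bash
cat > h.py <<'E'
from bench import manip
import numpy as np, cv2
def cloud(c):
    p,d=manip.grab_frame(c); k=manip.get_calibration(c); K,R,t=map(np.array,(k["camera_matrix"],k["R"],k["t"]))
    v,u=np.mgrid[:d.shape[0],:d.shape[1]]
    X=np.stack([(u-K[0,2])/K[0,0]*d,(v-K[1,2])/K[1,1]*d,d],-1)
    W=(X-t.reshape(3))@R; W[d<=0]=np.nan
    return p,W
E
python3 - <<'E'
from h import *
p,W=cloud("top")
s=np.s_[138:246,195:345]
w=W[s].reshape(-1,3); m=(w[:,2]>0.025)&(w[:,2]<0.2)
r=cv2.minAreaRect(w[m][:,:2].astype(np.float32)*1000); print("all",r); print(cv2.boxPoints(r).round())
w2=W[140:246,297:345].reshape(-1,3); m=(w2[:,2]>0.04)&(w2[:,2]<0.09)
r=cv2.minAreaRect(w2[m][:,:2].astype(np.float32)*1000); print("panel",r); print(cv2.boxPoints(r).round())
hi=w[w[:,2]>0.09]; 
A=np.c_[hi[:,:2],np.ones(len(hi))]; c=np.linalg.lstsq(A,hi[:,2],rcond=None)[0]; print("lid plane",c,hi.min(0),hi.max(0))
im=cv2.resize(p[138:246,195:345],None,fx=5,fy=5,interpolation=cv2.INTER_CUBIC); cv2.imwrite("pics/t1.png",im[:,:,::-1])
for q in [(163,317),(163,325),(163,309),(190,317),(219,317)]: print(q,W[q].round(3))
print(manip.current_tcp_rot().round(3))
E
```

```text
all ((525.311279296875, 46.27662658691406), (301.0050964355469, 200.28778076171875), 87.64425659179688)
[[ 419. -100.]
 [ 619. -108.]
 [ 632.  193.]
 [ 431.  201.]]
panel ((520.3937377929688, -58.582176208496094), (90.96498107910156, 199.98428344726562), 88.37078857421875)
[[ 419. -101.]
 [ 619. -107.]
 [ 622.  -16.]
 [ 422.  -10.]]
lid plane [-0.36684929  0.01437107  0.30836847] [0.45239528 0.00775081 0.09004424] [0.60080374 0.18672448 0.14421461]
(163, 317) [ 0.583 -0.059  0.069]
(163, 325) [ 0.582 -0.076  0.075]
(163, 309) [ 0.584 -0.041  0.069]
(190, 317) [ 0.522 -0.056  0.076]
(219, 317) [ 0.459 -0.054  0.072]
[[ 0.904  0.427 -0.   ]
 [ 0.427 -0.904 -0.   ]
 [-0.     0.    -1.   ]]
```

View pics/t1.png

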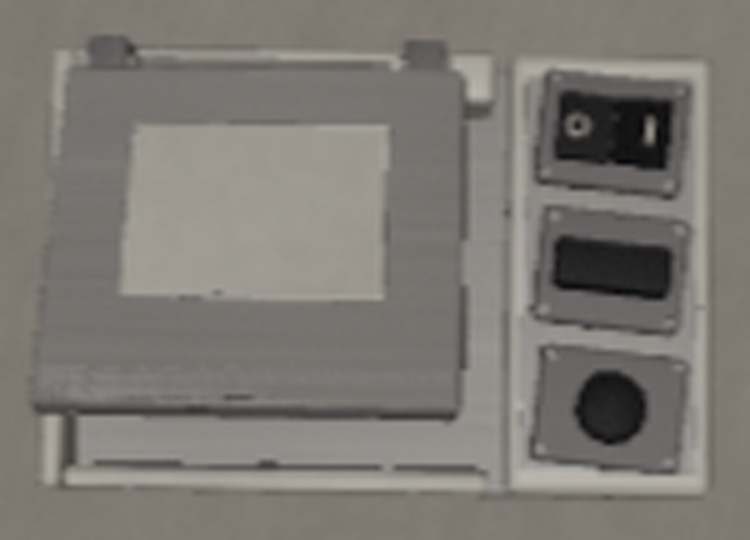

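The machine's centre is at about (0.5235, 0.0465) with yaw -0.037, and the lid angle is about 0.35 rad. The panel middle agrees with the independent panel fit to about 1 mm. The on side (dash) is outer, as stated. Now the rocker.

```bash
cat >> h.py <<'E'
a=-0.037; C=np.array([0.5235,0.0465])
ex=np.array([np.cos(a),np.sin(a)]); ey=np.array([-ex[1],ex[0]])
Rt=np.array([[ex[0],-ey[0],0],[ex[1],-ey[1],0],[0,0,-1.]])
def P(x,y,z): return np.r_[C+x*ex+y*ey,z]
def press(x,y,z0,z1,F,dz=0.002):
    z=z0
    while True:
        f=manip.current_force()[2]
        if abs(f)>F or z<=z1: break
        z=max(z-dz,z1); manip.move_l(P(x,y,z),max_speed=0.03)
        print(round(z,4),round(float(manip.current_ee_pos()[2]),4),round(float(manip.current_force()[2]),1))
E
python3 - <<'E'
from h import *
manip.set_gripper(0.0,30)
manip.move_ptp(P(.062,-.123,.17),Rt)
manip.move_l(P(.062,-.123,.082))
print(manip.current_force().round(1))
press(.062,-.123,.082,.065,9)
manip.move_l(P(.062,-.123,.17))
p,W=cloud("top"); cv2.imwrite("pics/t2.png",cv2.resize(p[138:246,195:345],None,fx=5,fy=5)[:,:,::-1])
print(manip.current_time())
E
```

```text
[ 0.4 -1.   0.6]
0.08 0.0806 -0.4
0.078 0.078 -0.3
0.076 0.0758 1.4
0.074 0.074 -0.1
0.072 0.0719 0.5
0.07 0.0698 1.1
0.068 0.0678 1.1
0.066 0.066 2.1
0.065 0.0659 12.9
7.775
```

Hard contact at z = 0.0659 matches the "level at 66 mm" figure. I'll move over the lid and check the rocker there before pushing.

```bash
python3 - <<'E'
from h import *
manip.move_l(P(.03,-.09,.19)); manip.move_l(P(-.063,.05,.19))
p,W=cloud("scene"); cv2.imwrite("pics/s2.png",cv2.resize(p[150:290,160:400],None,fx=3.3,fy=3.3,interpolation=cv2.INTER_CUBIC)[:,:,::-1])
p,W=cloud("top"); 
w=W[150:178,300:334].reshape(-1,3); w=w[np.isfinite(w).all(1)]
l=np.c_[(w[:,:2]-C)@ex,(w[:,:2]-C)@ey,w[:,2]]
for y in range(-130,-80,5):
    m=(abs(l[:,0]-.062)<.01)&(abs(l[:,1]-y/1e3)<.0025); print(y,l[m,2].mean().round(4))
E
```

```text
-130 0.0623
-125 0.0664
-120 0.0662
-115 0.0666
-110 0.0667
-105 0.0668
-100 0.0686
-95 0.0699
-90 0.0722
-85 0.0733
```

View pics/s2.png

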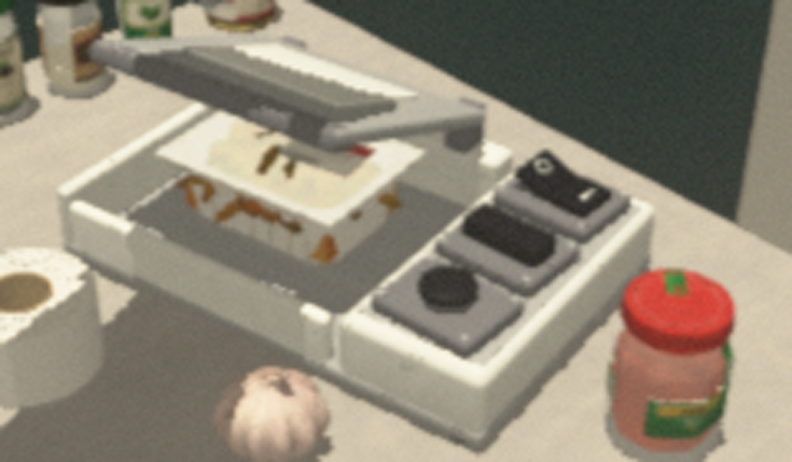

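The close-up shows the rocker on: the dash side is level and the ring side is raised, which the depth profile confirms. The lid is still open. I can't see the gripper in the crop, so I'll check the arm's pose and the full picture before pushing.

```bash
python3 - <<'E'
from h import *
e=np.array(manip.current_ee_pos()); print(e.round(4),P(-.063,.05,.19).round(4),manip.current_grip_width(),manip.current_time())
p,W=cloud("scene"); k=manip.get_calibration("scene"); x=np.array(k["camera_matrix"])@(np.array(k["R"])@e+np.array(k["t"]).reshape(3)); print(x[:2]/x[2])
cv2.imwrite("pics/s3.png",p[:,:,::-1])
E
```

```text
[0.4627 0.0983 0.1899] [0.4624 0.0988 0.19  ] 0.0012152812684153433 9.625
[222.86873121 150.87720346]
```

View pics/s3.png

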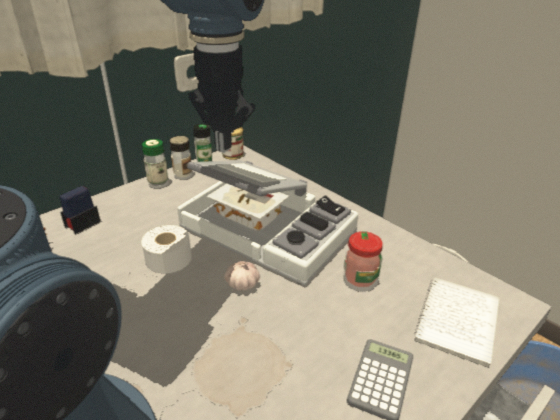

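The gripper is where it should be: the tip is at (223,150), just above the crop. It is closed and over the front of the lid. Now I'll push the lid.

```bash
python3 - <<'E'
from h import *
manip.move_l(P(-.063,.05,.145))
press(-.063,.05,.145,.084,12,.005)
press(-.063,.05,.084,.076,12,.001)
manip.dwell(.2)
manip.move_l(P(-.063,.05,.15))
p,W=cloud("top"); w=W[150:215,210:285].reshape(-1,3); w=w[np.isfinite(w).all(1)]
l=np.c_[(w[:,:2]-C)@ex,(w[:,:2]-C)@ey,w[:,2]]
for x in (60,30,0,-30,-50):
    m=(abs(l[:,0]-x/1e3)<.006)&(abs(l[:,1]-.1)<.02); print(x,np.median(l[m,2]).round(4))
manip.move_l(P(-.063,.05,.19)); manip.move_l(P(0,-.104,.14)); print(manip.current_time())
E
```

```text
0.14 0.1403 0.5
0.135 0.1348 0.0
0.13 0.1298 -0.6
0.125 0.1248 0.2
0.12 0.1198 0.4
0.115 0.1148 1.0
0.11 0.1097 -0.6
0.105 0.1048 -0.5
0.1 0.0998 -0.6
0.095 0.0948 -0.8
0.09 0.0898 0.3
0.085 0.0848 -0.4
0.084 0.084 0.3
0.083 0.083 -0.0
0.082 0.0819 0.1
0.081 0.0809 -0.7
0.08 0.08 3.0
0.079 0.0799 17.6
60 0.0807
30 0.0812
0 nan
-30 nan
-50 nan
18.025
  return _methods._mean(a, axis=axis, dtype=dtype,
  ret = ret.dtype.type(ret / rcount)
```

The hard stop came at 0.080 and the plate is level at 0.081, so the lid is shut. Now the bar.

```bash
python3 - <<'E'
from h import *
manip.move_l(P(0,-.104,.076))
press(0,-.104,.076,.0625,10,.001)
manip.dwell(.5); print(manip.current_ee_pos().round(4),manip.current_force().round(1),manip.current_time())
p,W=cloud("scene"); cv2.imwrite("pics/s4.png",cv2.resize(p[110:290,160:400],None,fx=3.3,fy=3.3,interpolation=cv2.INTER_CUBIC)[:,:,::-1])
E
```

```text
0.075 0.0757 0.3
0.074 0.0741 0.2
0.073 0.0729 0.1
0.072 0.0721 2.2
0.071 0.0711 2.1
0.07 0.07 1.1
0.069 0.069 2.1
0.068 0.068 2.9
0.067 0.067 3.6
0.066 0.066 3.0
0.065 0.065 3.6
0.064 0.0641 4.9
0.063 0.0639 17.3
[ 0.5198 -0.0575  0.0639] [-2.7  0.7 16.2] 22.35
```

View pics/s4.png

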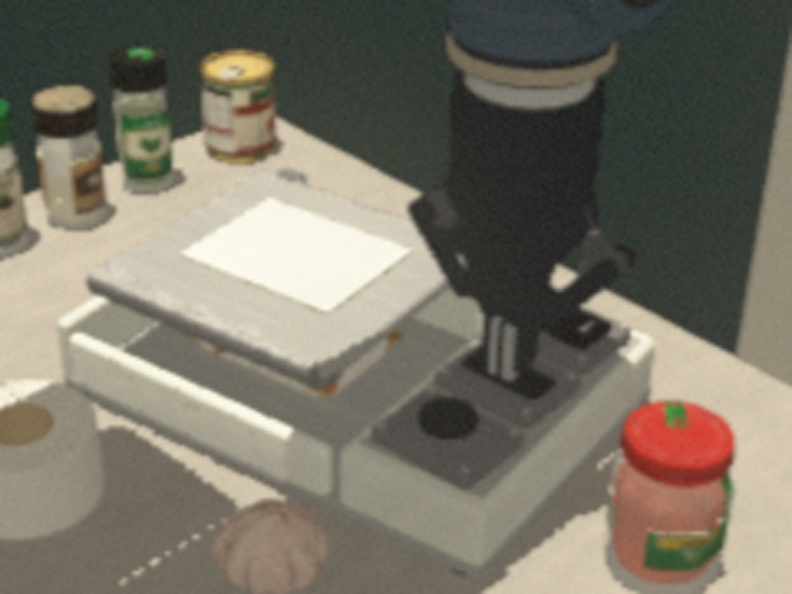

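The picture shows the lid level on the tray, the fingers at (505,375) holding the bar down, the stop key clear at (447,418) and the bystanders in place.

```bash
python3 -c "
from bench import manip
print(manip.sign_off())"
```

```text
the job is handed in; nothing more can be done
None
```

I pressed the rocker on, shut the lid and handed the job in at about 22 s on the robot clock, with the fingers holding the bar key on its hard stop at about 16 N; the stop key and bystanders were untouched, but the hand-in returned no verdict.

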